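# Clear the yarn swift and spin it to check that it runs free

## Robot

A 6-joint arm with a two-finger parallel gripper is mounted at the origin on the work surface. World frame = base frame: x ahead of the robot, y to its left, z up, the work surface at z = 0. Lengths are in m, angles in rad, forces in N, time in s.
With the tool pointing down it reaches from about 0.3 to 0.875 m from the base axis. Payload 6.4 kg.
Tool frame: the origin (TCP) lies between the finger pads; the fingertips stand ctrl.tip_extent ahead of it and the grasp point (between the pads) is the TCP (ctrl.tip_extent is the distance from the TCP to the fingertips, in m); z points along the fingers, y is the line along which they close (so a half turn about z gives the same grasp; the last joint's range is limited). The gripper opens to 85 mm and grips with 20 to 120 N. Pads are 22 mm wide; open, the fingers measure 114 mm over their backs; the gripper's body (76 mm by 85 mm) begins 54 mm behind the grasp point. The pads swing forward as they close: fully open they stand 13 mm farther back than shut.
Start: joints at [-1.356, 0.181, 1.607, -0, 1.354, -0.206], TCP at [0.235, -0.525, 0.25] pointing down, gripper open.
Joint ranges: [-2.99, 2.99], [-0.89, 2.07], [0.3, 2.58], [-1.14, 4.28], [0, 2.63], [-3.12, 3.12]. Speed limits (rad/s): [2.57, 2.57, 3.01, 3.14, 3.14, 3.14].

## Interface

Orientations are given as a unit quaternion [w, x, y, z].
In Python, from bench import ctrl gives the robot as it stands.
- The arm moves only by the tool send_rows, never from a script. Its arguments are lists of equal length, an entry for each row: "dr": the turn, a rotation vector about the tool's x, y, z in units of 6 degrees (1.0 is 6 degrees), a list of three; "xyz": the shift along the tool's x, y, z in cm, a list of three; "jaw": the opening in per cent of the stroke, from 0 (shut) to 100 (fully open). In form: {"dr": [[wx, wy, wz], ...], "xyz": [[dx, dy, dz], ...], "jaw": [jaw, ...]}. A call has exactly 8 rows; each row is the pose to reach, as a shift and turn from the pose commanded when the call began, along the tool's axes at that moment; what a row does not reach only later rows make up. A row lasts 1/8 s, in which the tool goes at most 62.5 mm and 10.7 degrees, less where a joint would pass 70% of its speed; a pose out of reach is approached as far as the arm can. A call with a gripper value outside its range is refused whole. The fingers move at their own pace and stop on an object; the grip force is fixed at half the most. Time passes only in rows, so rows that repeat a pose let the fingers close, or fill a call up. It gives the time, the measured TCP pose, the force, the opening and the grip force at its end, in the units of the state.
- ctrl.get_obs(): the state, without advancing time (a new reading comes with each control period).
- ctrl.camera(name): name is "side" or "top" or "wrist"; returns the picture (480x640x3 uint8, red, green, blue); there is no depth.
- ctrl.calibration(name): a dict with "camera_matrix" (3x3 intrinsics, pixels), "world_from_camera" (4x4, takes a point from camera to world coordinates). Camera axes: x right, y up, looking along -z (the intrinsics and any distortion apply to the point x, -y, -z); pixel columns grow to the right and rows downward; lengths in m; the calibration is good to about 2 mm. A picture is of the moment at which its call begins: read the wrist's pose just before it. calibration takes no time and is no camera call; for the wrist camera it gives the pose at the moment of the call.
- ctrl.hand_in(): hands the job in; it is judged then, once.
The state is a dict: "time_s": time; "q": joint angles; "dq": joint speeds; "joint_efforts": joint torques, N m; "eef_pos": TCP position; "eef_rot": TCP orientation; "wrist_force": force on the tool from outside, world axes, zero at the start; "torque": the same for the moment, N m; "opening": opening from 0.0 (shut) to 1.0 (fully open); "grasp_force": force on a finger pad.
Only numpy, scipy, OpenCV 4.12 (cv2) and the standard library are available. Lean on these libraries where they do the work, as an engineer would, in place of code of your own. Each camera call takes 0.05 s, during which the arm holds its last target. There are 200 camera calls.

## Task

Clear the way round the wooden yarn swift: take the cork board that leans on the wooden chest and lean it flat against the white panel instead, with its foot on the table between the panel and the low foot strip so that it cannot slide, sloping back safely rather than bolt upright; and stand the cup on the round cork coaster. Then, with both cleared, give the swift a push by one of its pegs so that it turns on by itself, touched by nothing, for at least two seconds, and let it come to rest. Leave the bottle and the phone case where they are and do not tip the cup over.

Things in the scene. Friction and masses are not known exactly. Their poses are not given: they have to be found in the camera images.
- swift_axis (a point): Yarn swift, a wooden reel on a fixed foot; this point is on its vertical axis, on the table. Four arms at 90 degrees, 116 mm long from the axis, 12 mm wide, 36 to 48 mm over the table; on each, 106 mm from the axis, a peg of 12 mm diameter up to 115 mm. Foot and hub lie within 60 mm of the axis. The chest stands on this frame's +y side, the cup on its -x side.
- peg (a point): Centre of the top of one of the swift's four pegs (the others are at 90 degree steps about the axis). It turns with the reel.
- rotor (a joint): Angle of the reel about the vertical, rad, anticlockwise from above positive, no end stops, not wrapped. Near 0 at the start. It runs on a light bearing: pushed off at 2 rad/s (peg moving at 0.21 m/s) it coasts about 3.5 s and stops by itself; at 3.5 rad/s about 5 s; under 1.3 rad/s (0.14 m/s) it stops too soon.
- board_mid (a point): Centre of a loose cork board in a wooden edge: 100 mm wide (x), 12 mm thick (y), 170 mm tall (z, foot to top), about 0.16 kg, both sides alike. At the start it stands on its foot and leans about 22 degrees, top towards its own +y, on the chest's top edge; its upper 45 mm are free of the chest.
- board_foot (a point): Centre of the board's underside (the 100 x 12 mm foot face), 85 mm below its centre. Axes as the board.
- chest: Fixed wooden chest, 134 mm (x) by 80 mm (y), 100 mm high. Origin at the centre of its underside; the board leans on its -y top edge.
- stand_gap (a point): Fixed white lean-to: a panel 180 mm wide (x), 110 mm high, 14 mm thick, and parallel to it a foot strip 14 mm high, 12 mm thick. This point is on the table midway in the 55 mm gap between them (z up): panel face at y = -27.5 mm, strip's inner face at y = +27.5 mm. Low side cheeks lie outside the 180 mm width.
- cup_mid (a point): Centre, half-way up, of a loose white handleless cup, 60 mm diameter at the rim, 52 mm at the foot, 90 mm high, 4 mm wall, about 0.17 kg. It stands upright under the circle swept by the swift's arms, between two arms.
- coaster_top (a point): Centre of the top of the fixed round cork coaster, 100 mm diameter, 8 mm thick, flat on the table.
- pump_bottle: Bystander: loose white bottle with a cap, 56 mm diameter, 120 mm high; origin under its centre. Leave alone.
- phone_case: Bystander: loose flat grey phone case, 150 x 80 x 14 mm; origin under its centre. Leave alone.

How it is judged:
On the way, in this order (a step that is already met when the one before it is completed fails the run):
1. the board leans against the panel with its foot in the gap and the cup stands on the coaster, both let go (y of board_foot in the frame of stand_gap between -0.0275 and 0.0275 m and z of board_foot in the frame of stand_gap below 0.012 m and x of board_foot in the frame of stand_gap between -0.045 and 0.045 m and angle between board_mid's own z axis and vertical between 0.12 and 0.51 rad and angle between the x axis of board_mid and the x axis of stand_gap, either way round below 0.2 rad and horizontal distance between cup_mid and coaster_top below 0.02 m and angle between cup_mid's own z axis and vertical below 0.1 rad and z of cup_mid in the frame of coaster_top between 0.04 and 0.05 m and contact force between each of the arm, the fingers and board below 0.05 N and contact force between the fingers and cup below 0.05 N), for 0.2 s.
2. the swift turns at over 0.2 rad/s, touched by nothing, for 2 s ((velocity of joint rotor above 0.2 rad/s or velocity of joint rotor below -0.2 rad/s) and contact force between anything else and rotor below 0.05 N), for 2 s.
At the end, for the whole second after the job is handed in: Board leans on the panel, foot on the table between panel and strip, 7 to 29 degrees from upright, within 45 mm of the panel's middle, square to it within 11 degrees. Cup upright on the coaster within 20 mm of its centre. Swift stopped (under 0.1 rad/s) (y of board_foot in the frame of stand_gap between -0.0275 and 0.0275 m and z of board_foot in the frame of stand_gap below 0.012 m and x of board_foot in the frame of stand_gap between -0.045 and 0.045 m and angle between board_mid's own z axis and vertical between 0.12 and 0.51 rad and angle between the x axis of board_mid and the x axis of stand_gap, either way round below 0.2 rad and horizontal distance between cup_mid and coaster_top below 0.02 m and angle between cup_mid's own z axis and vertical below 0.1 rad and z of cup_mid in the frame of coaster_top between 0.04 and 0.05 m and velocity of joint rotor between -0.1 and 0.1 rad/s); the robot touches nothing.
It fails at once if the bottle or the phone case is moved by over 30 mm (distance of any of pump_bottle, phone_case from where it was at the start of the episode above 0.03 m).
It fails at once if the cup is tipped over (angle between cup_mid's own z axis and vertical above 1 rad).
It also fails if it takes over 72 s, if anything falls off the work surface, if the arm or the gripper's body presses on something with over 40 N, if the wrist force passes 120 N, or if a joint passes its speed limit or range.

## Working session

There is one attempt and no reset: what is moved stays moved. The work goes in short steps, Python scripts to look and compute and a tool call to move; the robot and the scene stay as the last step left them, time stands still between calls to the robot, and variables do not carry over. Pictures are saved under pics/ and viewed, at most 10 in all, crops included, and the job is handed in when it is done.

Besides the shell and the picture viewer there is one more tool, called after "Emit:" as name(argument=value, ...) on one line, values as JSON. send_rows: Moves the arm, as the interface text tells. Its arguments: {"type":"object","properties":{"dr":{"type":"array","items":{"type":"array","items":{"type":"number"}}},"xyz":{"type":"array","items":{"type":"array","items":{"type":"number"}}},"jaw":{"type":"array","items":{"type":"number"}}},"required":["dr","xyz","jaw"]}

```bash
mkdir -p pics
cat > h.py <<'E'
import numpy as np,cv2
from bench import ctrl
from scipy.spatial.transform import Rotation as R
def snap(n,f):
    im=ctrl.camera(n); cv2.imwrite('pics/'+f,im[:,:,::-1]); return im
def ray(n,u,v,cal=None):
    c=cal or ctrl.calibration(n);K=np.array(c['camera_matrix']);T=np.array(c['world_from_camera'])
    d=np.linalg.inv(K)@[u,v,1]; d=T[:3,:3]@[d[0],-d[1],-d[2]]; return T[:3,3],d
def atz(n,u,v,z,cal=None):
    o,d=ray(n,u,v,cal); return o+d*(z-o[2])/d[2]
def pix(n,p,cal=None):
    c=cal or ctrl.calibration(n);K=np.array(c['camera_matrix']);T=np.array(c['world_from_camera'])
    q=T[:3,:3].T@(np.array(p)-T[:3,3]); q=K@[q[0],-q[1],-q[2]]; return q[:2]/q[2]
def tri(a,b):
    (o1,d1),(o2,d2)=a,b; d1=d1/np.linalg.norm(d1);d2=d2/np.linalg.norm(d2)
    s=np.linalg.lstsq(np.c_[d1,-d2],o2-o1,rcond=None)[0]
    p,q=o1+s[0]*d1,o2+s[1]*d2; return (p+q)/2,np.linalg.norm(p-q)
def rot(q): return R.from_quat([q[1],q[2],q[3],q[0]])
def move(p,Rm):
    "shift(cm) and turn(6deg) from current measured pose to world pose"
    o=ctrl.get_obs(); r=rot(o['eef_rot']); 
    return np.round(r.inv().apply(np.array(p)-o['eef_pos'])*100,2), np.round(np.degrees((r.inv()*R.from_matrix(Rm)).as_rotvec())/6,2)
E
python3 - <<'E'
from h import *
snap('top','top1.png');snap('side','side1.png')
o=ctrl.get_obs();print(o,ctrl.tip_extent)
for n in('top','side'):print(ctrl.calibration(n))
E
```

```text
{'time_s': 0.1, 'q': array([-1.35628987e+00,  1.81465579e-01,  1.60791362e+00,  2.37530208e-05,
        1.35379660e+00, -2.06292613e-01]), 'dq': array([-0.00065937, -0.00023879, -0.00196523, -0.00170987,  0.00091082,
       -0.00173569]), 'joint_efforts': array([ 2.55960404e-03, -4.45876873e+01, -3.52236450e+01,  9.29452824e-06,
        4.13298549e-03,  3.59505918e-06]), 'eef_pos': array([ 0.23480649, -0.5243606 ,  0.24947217]), 'eef_rot': array([-7.91610538e-04,  9.77947779e-01,  2.08848067e-01,  8.34494893e-06]), 'wrist_force': array([-0.04691428,  0.59932709,  0.88146827]), 'torque': array([3.37025628e-02, 2.52793030e-03, 9.79030043e-05]), 'grasp_force': 0.0, 'opening': 0.999035259653096} 0.019
{'camera_matrix': array([[470.78082334,   0.        , 320.74025865],
       [  0.        , 470.78082334, 241.17320899],
       [  0.        ,   0.        ,   1.        ]]), 'world_from_camera': array([[ 0.02636579,  0.98830742, -0.15017754,  0.39166819],
       [-0.99956733,  0.02802376,  0.00893412, -0.06404856],
       [ 0.0130382 ,  0.149877  ,  0.98861868,  0.95493205],
       [ 0.        ,  0.        ,  0.        ,  1.        ]])}
{'camera_matrix': array([[557.9406268 ,   0.        , 314.43687409],
       [  0.        , 557.9406268 , 232.99803675],
       [  0.        ,   0.        ,   1.        ]]), 'world_from_camera': array([[-0.98888773,  0.09147003, -0.11719339,  0.40563674],
       [-0.14865226, -0.59838376,  0.78729879,  0.70983351],
       [ 0.00188763,  0.79597118,  0.60533158,  0.72180477],
       [ 0.        ,  0.        ,  0.        ,  1.        ]])}
```

View pics/top1.png

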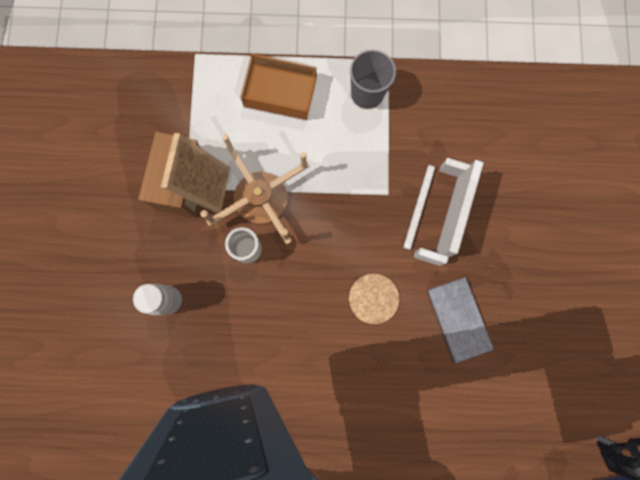

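View pics/side1.png

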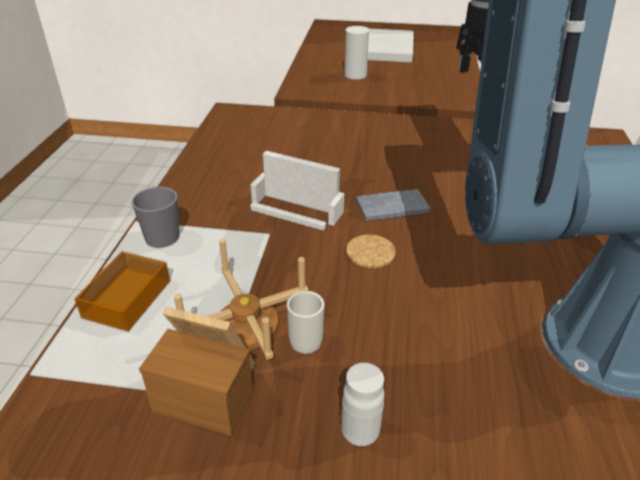

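The top view shows the chest and board at the left (board top strip (178,135)–(167,187)), swift hub (258,190), cup (243,245), coaster (374,299) and stand at the right (panel (480,162)–(455,252)). I'll enlarge both views to read points more precisely.

Run:
```python
import cv2
a=cv2.imread('pics/top1.png')[125:365,130:490];cv2.imwrite('pics/topc.png',cv2.resize(a,(792,528),interpolation=cv2.INTER_CUBIC))
a=cv2.imread('pics/side1.png')[145:445,80:440];cv2.imwrite('pics/sidec.png',cv2.resize(a,(720,600),interpolation=cv2.INTER_CUBIC))
```

```text
(no output)
```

View pics/topc.png

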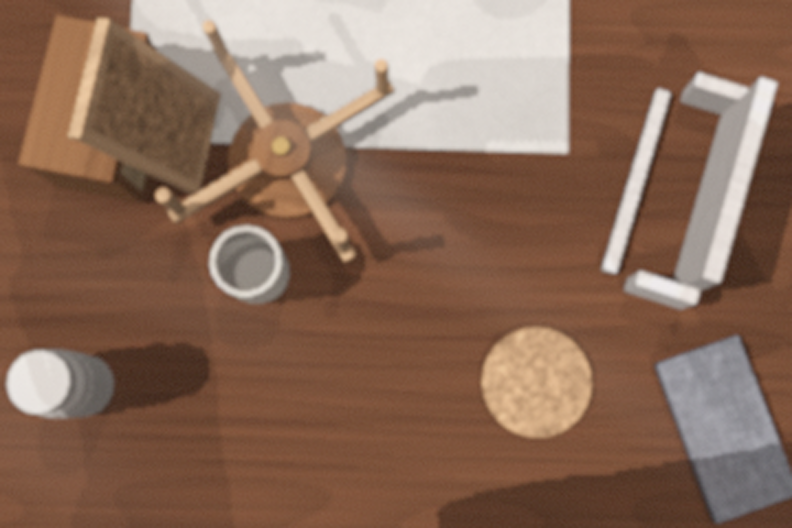

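View pics/sidec.png

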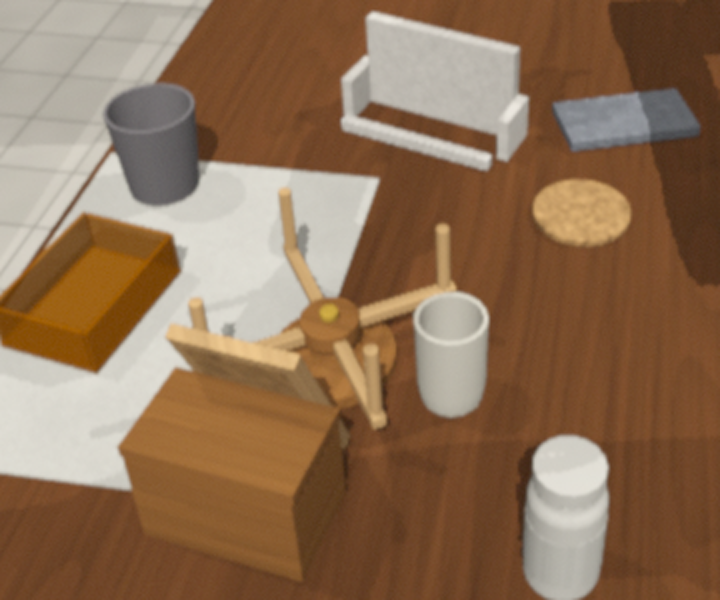

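The crops give clear corners for the board's top edge, panel, strip, coaster, cup rim and peg tops. Next I'll convert these to world coordinates.

Run:
```python
from h import *
np.set_printoptions(precision=4,suppress=True)
T=lambda x,y:(130+x/2.2,125+y/2.2)
S=lambda x,y:(80+x/2,145+y/2)
t=lambda a,z:atz('top',*T(*a),z); s=lambda a,z:atz('side',*S(*a),z)
P=[(210,24),(381,66),(347,250),(163,194)];Q=[(285,192),(443,228),(371,350),(196,303)]
pt=np.array([t(a,.115) for a in P]); ps=np.array([s(a,.115) for a in Q])
print('pegs',pt,ps[[0,1,3,2]] if 0 else ps,pt.mean(0),ps.mean(0))
print('cup',t((248,261),.09),s((451,321),.09)); print('coaster',t((537,381),.008),s((581,211),.008))
for a in [(757,78),(777,80),(703,281),(722,284)]:print('panel',t(a,.11))
for a in [(368,17),(518,46)]:print('panel side',s(a,.11))
for a in [(655,89),(670,91),(602,270),(617,273)]:print('strip',t(a,.014))
for a in [(345,119),(491,157)]:print('strip side',s(a,.014))
r=lambda n,a:ray(n,*(T if n=='top' else S)(*a))
A=tri(r('top',(110,21)),r('side',(178,325)));B=tri(r('top',(83,138)),r('side',(303,347)));print('board',A,B)
for a in[(96,18),(69,136),(110,21),(83,138)]:print('bt',t(a,.160))
for a in[(220,95),(195,192)]:print('bf',t(a,.003))
for a in[(168,332),(293,370)]:print('bs',s(a,.158))
for a in [(56,15),(20,163)]:print('chest',t(a,.1))
for a in [(180,372),(343,408),(125,445),(297,492)]:print('chest s',s(a,.1))
```

```text
pegs [[ 0.7125  0.111   0.115 ]
 [ 0.68   -0.0348  0.115 ]
 [ 0.5222 -0.012   0.115 ]
 [ 0.5646  0.1414  0.115 ]] [[ 0.6798 -0.0319  0.115 ]
 [ 0.534  -0.0042  0.115 ]
 [ 0.5634  0.1435  0.115 ]
 [ 0.7094  0.1148  0.115 ]] [0.6198 0.0514 0.115 ] [0.6216 0.0556 0.115 ]
cup [0.5143 0.0725 0.09  ] [0.5136 0.0795 0.09  ]
coaster [ 0.4232 -0.1824  0.008 ] [ 0.4226 -0.1777  0.008 ]
panel [ 0.6809 -0.3547  0.11  ]
panel [ 0.6797 -0.3717  0.11  ]
panel [ 0.5054 -0.306   0.11  ]
panel [ 0.5034 -0.3217  0.11  ]
panel side [ 0.6787 -0.3583  0.11  ]
panel side [ 0.5063 -0.321   0.11  ]
strip [ 0.7    -0.2907  0.014 ]
strip [ 0.6985 -0.3049  0.014 ]
strip [ 0.526  -0.2405  0.014 ]
strip [ 0.5236 -0.2543  0.014 ]
strip side [ 0.6959 -0.2943  0.014 ]
strip side [ 0.5242 -0.2476  0.014 ]
board (array([0.6938, 0.1814, 0.1595]), np.float64(0.0031372614810814873)) (array([0.5971, 0.1943, 0.1649]), np.float64(2.4876809890125657e-05))
bt [0.6975 0.193  0.16  ]
bt [0.5997 0.207  0.16  ]
bt [0.6953 0.1816 0.16  ]
bt [0.5984 0.1959 0.16  ]
bf [0.6851 0.1209 0.003 ]
bf [0.5905 0.1391 0.003 ]
bs [0.6973 0.1881 0.158 ]
bs [0.6005 0.2098 0.158 ]
chest [0.7222 0.2468 0.1   ]
chest [0.5908 0.2667 0.1   ]
chest s [0.7035 0.173  0.1   ]
chest s [0.5748 0.1888 0.1   ]
chest s [0.7173 0.2443 0.1   ]
chest s [0.5879 0.2647 0.1   ]
```

```bash
cat >> h.py <<'E'
def board_R(yaw_deg,tilt_deg,flip=1):
    "tool rot gripping board from top; board x yaw, tilt>0 top toward board +y"
    a,t=np.radians(yaw_deg),np.radians(tilt_deg)
    x=np.array([np.cos(a),np.sin(a),0]); d=np.array([-np.sin(a),np.cos(a),0]); k=np.array([0,0,1.])
    z=np.sin(t)*d+np.cos(t)*k; y=np.cross(z,x)
    tz=-z; ty=flip*y; return np.c_[np.cross(ty,tz),ty,tz]
E
python3 - <<'E'
from h import *
print(rot(ctrl.get_obs()['eef_rot']).as_matrix().round(2))
Tp=np.array([.648,.194,.160])
for f in(1,-1):
    Rm=board_R(-8.5,22,f); bz=-Rm[:,2]
    print(f,move(Tp+.05*bz,Rm),move(Tp-.016*bz,Rm), Tp+.05*bz)
E
```

```text
[[ 0.91  0.41 -0.  ]
 [ 0.41 -0.91  0.  ]
 [ 0.   -0.   -1.  ]]
1 (array([ 68.07, -50.26,   4.41]), array([  1.37,  -4.72, -24.17])) (array([ 66.73, -48.17,  10.53]), array([  1.37,  -4.72, -24.17])) [0.65076852 0.21252459 0.20635919]
-1 (array([ 68.07, -50.26,   4.41]), array([-3.58, -1.04,  5.37])) (array([ 66.73, -48.17,  10.53]), array([-3.58, -1.04,  5.37])) [0.65076852 0.21252459 0.20635919]
```

Emit:
send_rows(xyz=[[5, -3.7, 0], [10, -7.4, 0], [15, -11.1, 0], [20, -14.8, 0], [25, -18.5, 0], [30, -22.2, 0], [35, -25.9, 0], [40, -29.5, 0]], dr=[[-0.4, -0.1, 0.7], [-0.9, -0.2, 1.3], [-1.3, -0.4, 2], [-1.8, -0.5, 2.7], [-2.2, -0.6, 3.4], [-2.7, -0.8, 4], [-3.1, -0.9, 4.7], [-3.58, -1.04, 5.37]], jaw=[60, 60, 60, 60, 60, 60, 60, 60])

```text
time_s: 1.1
eef_pos: [0.4801, -0.0902, 0.2506]
eef_rot: [0.192, 0.979, -0.074, -0.013]
wrist_force: [0.8, -1.4, 1.2]
opening: 0.595
grasp_force: 0.0
```

Run:
```python
from h import *
Tp=np.array([.648,.194,.160]);Rm=board_R(-8.5,22,-1); bz=-Rm[:,2]
print(ctrl.get_obs()['eef_pos'],move(Tp+.06*bz,Rm))
```

```text
[ 0.48014774 -0.09018023  0.25062096] (array([ 12.32, -31.76,  -9.14]), array([ 0.03, -0.02, -0.03]))
```

Emit:
send_rows(xyz=[[2.1, -5.3, -1.5], [4.1, -10.6, -3], [6.2, -15.9, -4.6], [8.2, -21.2, -6.1], [10.3, -26.5, -7.6], [12.3, -31.8, -9.1], [12.3, -31.8, -9.1], [12.3, -31.8, -9.1]], dr=[[0, 0, 0], [0, 0, 0], [0, 0, 0], [0, 0, 0], [0, 0, 0], [0, 0, 0], [0, 0, 0], [0, 0, 0]], jaw=[60, 60, 60, 60, 60, 60, 60, 60])

```text
time_s: 2.1
eef_pos: [0.6493, 0.2146, 0.2142]
eef_rot: [0.191, 0.979, -0.073, -0.015]
wrist_force: [0.2, -0.3, 0.4]
opening: 0.599
grasp_force: 0.0
```

Run:
```python
from h import *
cal=ctrl.calibration('wrist');im=snap('wrist','w1.png');print(cal)
Rm=board_R(-8.5,22,-1); bz=-Rm[:,2];Tp=np.array([.648,.194,.160]);d=-Rm[:,1]
for sx in(-.05,.05):
  for sy in(-.006,.006):
    p=Tp+sx*np.array([np.cos(np.radians(8.5)),-np.sin(np.radians(8.5)),0])+sy*d;print(p.round(3),pix('wrist',p,cal).round())
print(ctrl.get_obs()['eef_pos'],move(Tp-.016*bz,Rm))
```

```text
{'camera_matrix': array([[409.09275966,   0.        , 319.91276659],
       [  0.        , 409.09275966, 239.54498111],
       [  0.        ,   0.        ,   1.        ]]), 'world_from_camera': array([[-0.13700473,  0.91818085,  0.37171714,  0.73767627],
       [-0.91544072, -0.26071505,  0.30658758,  0.24976211],
       [ 0.3784151 , -0.29828105,  0.87625934,  0.32906318],
       [ 0.        ,  0.        ,  0.        ,  1.        ]])}
[0.598 0.196 0.162] [330. 363.]
[0.599 0.207 0.158] [307. 363.]
[0.697 0.181 0.162] [332. 172.]
[0.698 0.192 0.158] [305. 172.]
[0.64945426 0.21406717 0.21509787] (array([ 0.15, -0.22,  7.46]), array([ 0.02,  0.  , -0.01]))
```

View pics/w1.png

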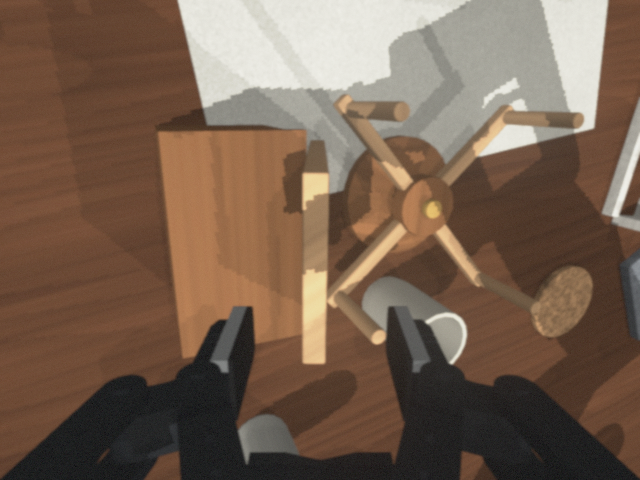

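The wrist view shows the board's top edge at (303–328, 173–362), within about 1 mm of the prediction and centred between the fingers. I'll descend and grip.

Emit:
send_rows(xyz=[[0.1, -0.1, 3], [0.1, -0.2, 6], [0.1, -0.2, 7.4], [0.1, -0.2, 7.4], [0.1, -0.2, 7.4], [0.1, -0.2, 7.4], [0.1, -0.2, 7.4], [0.1, -0.2, 7.4]], dr=[[0, 0, 0], [0, 0, 0], [0, 0, 0], [0, 0, 0], [0, 0, 0], [0, 0, 0], [0, 0, 0], [0, 0, 0]], jaw=[60, 60, 60, 40, 0, 0, 0, 0])

```text
time_s: 3.15
eef_pos: [0.6479, 0.1896, 0.1475]
eef_rot: [0.191, 0.979, -0.073, -0.013]
wrist_force: [0.1, 1.6, 5.5]
opening: 0.128
grasp_force: 60.4
```

Run:
```python
from h import *
o=ctrl.get_obs();print(o['grasp_force'],o['opening'],o['eef_pos'],o['wrist_force'])
Rm=rot(o['eef_rot']).as_matrix()
print(move(o['eef_pos']+[0,0,.155],Rm))
# target at stand
g=np.array([.602,-.305,0]); a=np.radians(-15.5); sy=np.array([-np.sin(a),np.cos(a),0])
R2=board_R(-15.5,-20,-1); bz=-R2[:,2]
foot=g+.017*sy+[0,0,.003]
for up in(.15,.05,.0): print(up,move(foot+.154*bz+[0,0,up],R2),foot+.154*bz+[0,0,up])
```

```text
60.37695050239563 0.127878218324713 [0.64787053 0.18956841 0.14750308] [0.07191346 1.63827975 5.45589332]
(array([  0.05,   5.81, -14.37]), array([-0.,  0.,  0.]))
0.15 (array([ 2.37, 54.89,  6.01]), array([ 6.99, -0.05,  1.2 ])) [ 0.59246731 -0.33937376  0.29771266]
0.05 (array([ 2.34, 51.13, 15.28]), array([ 6.99, -0.05,  1.2 ])) [ 0.59246731 -0.33937376  0.19771266]
0.0 (array([ 2.32, 49.26, 19.92]), array([ 6.99, -0.05,  1.2 ])) [ 0.59246731 -0.33937376  0.14771266]
```

Emit:
send_rows(xyz=[[0, 0.6, -1.5], [0, 1.6, -4], [0, 2.9, -7.2], [0, 4.2, -10.4], [0, 5.8, -14.4], [0.1, 9.8, -13.1], [0.2, 14.8, -11.4], [0.4, 19.8, -9.7]], dr=[[0, 0, 0], [0, 0, 0], [0, 0, 0], [0, 0, 0], [0, 0, 0], [0.8, 0, 0.2], [1.6, 0, 0.3], [2.6, 0, 0.5]], jaw=[0, 0, 0, 0, 0, 0, 0, 0])

```text
time_s: 4.15
eef_pos: [0.6286, 0.0424, 0.3109]
eef_rot: [0.055, 0.994, -0.099, 0.002]
wrist_force: [0.6, -0.7, -1.2]
opening: 0.123
grasp_force: 59.4
```

```bash
cat >> h.py <<'E'
g=np.array([.602,-.305,0]);a=np.radians(-15.5); sx=np.array([np.cos(a),np.sin(a),0]);sy=np.array([-np.sin(a),np.cos(a),0])
E
python3 - <<'E'
from h import *
o=ctrl.get_obs();print(o['grasp_force'],o['eef_pos'])
R2=board_R(-15.5,-20,-1); bz=-R2[:,2]
foot=g+.017*sy+[0,0,.003]
print(move(foot+.156*bz+[0,0,.10],R2))
E
```

```text
59.357855916023254 [0.62859875 0.04243565 0.31091258]
(array([ 3.87, 37.31, 10.32]), array([ 4.37, -0.05,  0.71]))
```

Emit:
send_rows(xyz=[[0.5, 5, 0.6], [1, 10, 1.2], [1.6, 15, 1.8], [2.1, 20, 2.4], [2.6, 25, 3.5], [3.1, 30, 6], [3.6, 35, 8.5], [3.9, 37.3, 10.3]], dr=[[0.6, 0, 0.1], [1.2, 0, 0.2], [1.8, 0, 0.3], [2.4, 0, 0.4], [3, 0, 0.5], [3.5, 0, 0.6], [4, 0, 0.7], [4.37, -0.05, 0.7]], jaw=[0, 0, 0, 0, 0, 0, 0, 0])

```text
time_s: 5.15
eef_pos: [0.5911, -0.3427, 0.2494]
eef_rot: [-0.171, 0.976, -0.134, 0.023]
wrist_force: [0.6, -0.5, -1.4]
opening: 0.134
grasp_force: 59.4
```

Run:
```python
from h import *
o=ctrl.get_obs();print(o['grasp_force'],o['eef_pos'])
R2=board_R(-15.5,-20,-1); bz=-R2[:,2]
foot=g+.017*sy+[0,0,.003]
print(move(foot+.156*bz+[0,0,.10],R2))
W=snap('wrist','w2.png');S=snap('side','s2.png');T=snap('top','t2.png')
m=np.zeros((480,800,3),np.uint8)
s=cv2.resize(S[120:270,190:440],None,fx=1.6,fy=1.6);t=cv2.resize(T[120:280,370:520],None,fx=1.5,fy=1.5)
w=cv2.resize(W,(400,300));m[:300,:400]=w;m[:240,400:]=s;m[240:480,400:625]=t
cv2.imwrite('pics/m2.png',m[:,:,::-1])
```

```text
59.39397990703583 [ 0.59110989 -0.34267748  0.2494215 ]
(array([ 0.04, -0.28,  0.08]), array([ 0.02, -0.  , -0.03]))
```

View pics/m2.png

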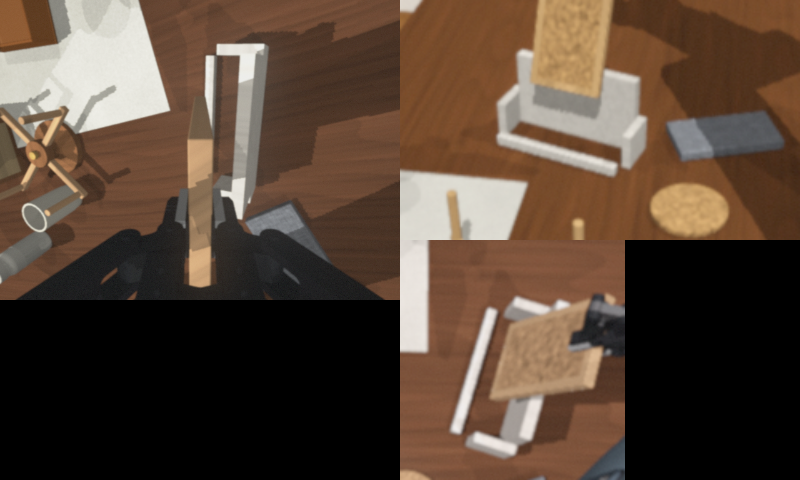

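The board is held above the gap. I'll check the model (stand and board) by overlaying it on the pictures.

Run:
```python
from h import *
o=ctrl.get_obs()
S=cv2.imread('pics/s2.png');T=cv2.imread('pics/t2.png')
Rm=rot(o['eef_rot']).as_matrix();bz=-Rm[:,2];by=-Rm[:,1];bx=np.cross(by,bz);F=o['eef_pos']-.156*bz
L=[]
for y,z in((-.0275,.11),(-.0415,.11),(.0275,.014),(.0395,.014),(-.0275,0)):
    L.append((g+sx*-.09+sy*y+[0,0,z],g+sx*.09+sy*y+[0,0,z],(0,0,255)))
c=lambda i,j,k:F+i*.05*bx+j*.006*by+k*bz
for j in(-1,1):
  for k in(0,.17):L.append((c(-1,j,k),c(1,j,k),(0,255,0)))
out=[]
for n,im,(x0,y0,w,h) in(('side',S,(210,130,190,150)),('top',T,(390,140,130,150))):
    f=4;b=cv2.resize(im[y0:y0+h,x0:x0+w],None,fx=f,fy=f,interpolation=cv2.INTER_CUBIC)
    for p,q,col in L:
        P,Q=[tuple(int(v) for v in (pix(n,r)-[x0,y0]+.5)*f) for r in(p,q)];cv2.line(b,P,Q,col,1)
    out.append(b)
m=np.hstack(out);m=cv2.resize(m,(800,int(m.shape[0]*800/m.shape[1])));cv2.imwrite('pics/ov.png',m);print(m.shape)
```

```text
(375, 800, 3)
```

View pics/ov.png

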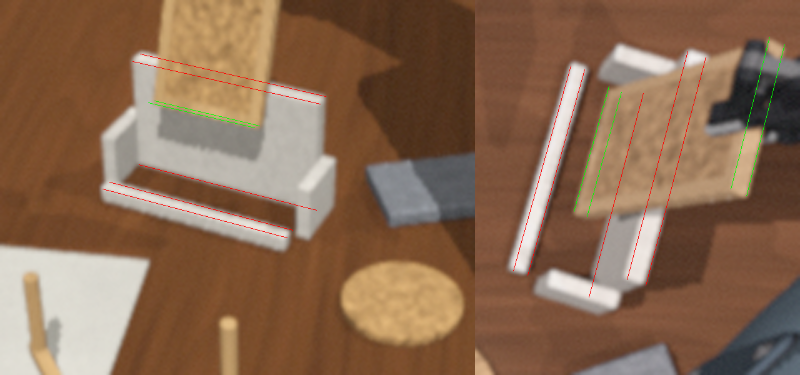

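Run:
```python
from h import *
R2=board_R(-15.5,-16,-1); bz=-R2[:,2]
foot=g+.016*sy
for up in(.02,.008,.003,.0): print(up,move(foot+.156*bz+[0,0,up],R2))
```

```text
0.02 (array([0.1 , 1.69, 7.74]), array([-0.65,  0.02, -0.03]))
0.008 (array([0.1 , 2.1 , 8.87]), array([-0.65,  0.02, -0.03]))
0.003 (array([0.1 , 2.27, 9.34]), array([-0.65,  0.02, -0.03]))
0.0 (array([0.1 , 2.37, 9.62]), array([-0.65,  0.02, -0.03]))
```

Emit:
send_rows(xyz=[[0, 0.4, 1.9], [0, 0.8, 3.8], [0.1, 1.3, 5.8], [0.1, 1.7, 7.7], [0.1, 1.9, 8.3], [0.1, 2.1, 8.9], [0.1, 2.2, 9.1], [0.1, 2.27, 9.3]], dr=[[-0.2, 0, 0], [-0.35, 0, 0], [-0.5, 0, 0], [-0.65, 0, 0], [-0.65, 0, 0], [-0.65, 0, 0], [-0.65, 0, 0], [-0.65, 0, 0]], jaw=[0, 0, 0, 0, 0, 0, 0, 0])

```text
time_s: 6.3
eef_pos: [0.5964, -0.3304, 0.1556]
eef_rot: [-0.137, 0.981, -0.134, 0.019]
wrist_force: [0.1, -0.2, -1.8]
opening: 0.133
grasp_force: 59.3
```

Emit:
send_rows(xyz=[[0, 0.03, 0.1], [0, 0.06, 0.2], [0, 0.09, 0.3], [0, 0.12, 0.4], [0, 0.12, 0.4], [0, 0.12, 0.4], [0, 0.12, 0.4], [0, 0.12, 0.4]], dr=[[0, 0, 0], [0, 0, 0], [0, 0, 0], [0, 0, 0], [0, 0, 0], [0, 0, 0], [0, 0, 0], [0, 0, 0]], jaw=[0, 0, 0, 0, 0, 0, 0, 0])

```text
time_s: 7.3
eef_pos: [0.5963, -0.3304, 0.1523]
eef_rot: [-0.137, 0.981, -0.134, 0.019]
wrist_force: [-2.8, -0.1, 5.1]
opening: 0.131
grasp_force: 60.6
```

Emit:
send_rows(xyz=[[0, 0, 0], [0, 0, 0], [0, 0, 0], [0, 0, 0], [0, 0, -1], [0, 0, -3], [0, 0, -6], [0, 0, -10]], dr=[[0, 0, 0], [0, 0, 0], [0, 0, 0], [0, 0, 0], [0, 0, 0], [0, 0, 0], [0, 0, 0], [0, 0, 0]], jaw=[20, 30, 45, 55, 60, 60, 60, 60])

```text
time_s: 8.3
eef_pos: [0.5886, -0.3567, 0.2489]
eef_rot: [-0.137, 0.981, -0.134, 0.019]
wrist_force: [2.1, 0.2, -0.2]
opening: 0.601
grasp_force: 0.0
```

Run:
```python
from h import *
# cup grasp: tool down, closing along tangential direction 78deg, rim z .09
C=np.array([.514,.076]); 
o=ctrl.get_obs();R0=rot(o['eef_rot']).as_matrix()
th=np.radians(78);ty=np.array([np.cos(th),np.sin(th),0])
if ty@R0[:,1]<0: ty=-ty
tz=np.array([0,0,-1.]);Rc=np.c_[np.cross(ty,tz),ty,tz]
print(o['eef_pos'],move([*C,.25],Rc),move([*C,.16],Rc))
W=snap('side','s3.png');T=snap('top','t3.png')
b=np.hstack([cv2.resize(W[130:280,210:400],None,fx=2.1,fy=2.1),cv2.resize(T[130:280,380:540],None,fx=2.1,fy=2.1)])
cv2.imwrite('pics/m3.png',b[:,:,::-1]);print(b.shape)
```

```text
[ 0.58860121 -0.35674729  0.2488785 ] (array([-18.76, -38.21,  10.78]), array([-2.65, -0.08, -0.58])) (array([-18.76, -35.75,  19.44]), array([-2.65, -0.08, -0.58]))
(315, 735, 3)
```

View pics/m3.png

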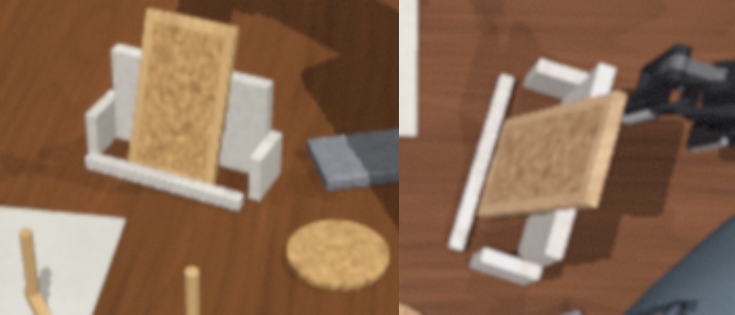

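The board leans squarely on the panel with its foot behind the strip. Next, the cup.

Emit:
send_rows(xyz=[[-2.7, -5.4, 0.5], [-5.4, -10.8, 2], [-8.1, -16.2, 3.6], [-10.8, -21.6, 5.5], [-13.5, -27, 8], [-16.2, -32.4, 10.5], [-18.8, -36.8, 13.5], [-18.8, -36.5, 16.6]], dr=[[-0.4, 0, -0.1], [-0.8, 0, -0.2], [-1.2, 0, -0.3], [-1.6, 0, -0.4], [-2, -0.1, -0.5], [-2.4, -0.1, -0.6], [-2.65, -0.1, -0.6], [-2.65, -0.1, -0.6]], jaw=[92, 92, 92, 92, 92, 92, 92, 92])

```text
time_s: 9.4
eef_pos: [0.514, 0.0799, 0.1893]
eef_rot: [-0.001, 0.995, -0.101, 0.001]
wrist_force: [0.3, -1.8, 0.1]
opening: 0.921
grasp_force: 0.0
```

Run:
```python
from h import *
o=ctrl.get_obs();print(o['eef_pos'],o['opening'],np.array(rot(o['eef_rot']).as_matrix()).round(2))
cal=ctrl.calibration('wrist');im=snap('wrist','w4.png')
b=im[:,:,::-1].copy()
pts=np.array([pix('wrist',[.514+.03*np.cos(t),.076+.03*np.sin(t),.09],cal) for t in np.linspace(0,6.28,40)])
cv2.polylines(b,[pts.astype(int)],True,(0,0,255),1);cv2.imwrite('pics/w4o.png',b)
np.save('cal4.npy',cal,allow_pickle=True)
```

```text
[0.51396851 0.07988697 0.18933948] 0.9209657477283854 [[ 0.98 -0.2   0.  ]
 [-0.2  -0.98  0.  ]
 [ 0.   -0.   -1.  ]]
```

View pics/w4o.png

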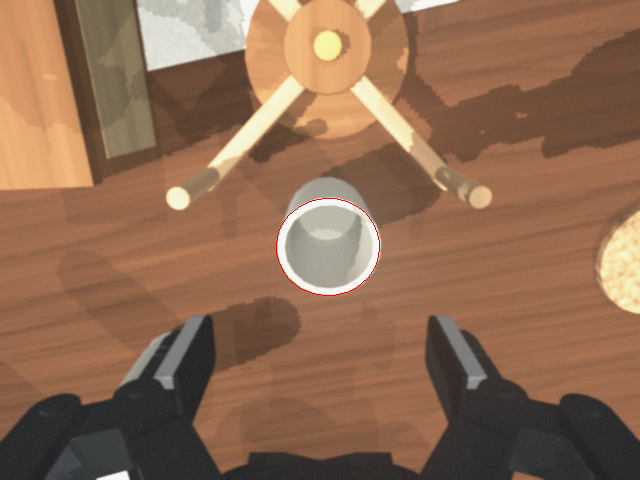

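The projected rim matches the cup exactly, so I'll descend, grip and lift.

Emit:
send_rows(xyz=[[0.1, 0.4, 3], [0.1, 0.4, 7], [0.1, 0.4, 10], [0.1, 0.4, 11.4], [0.1, 0.4, 11.4], [0.1, 0.4, 11.4], [0.1, 0.4, 11.4], [0.1, 0.4, 11.4]], dr=[[0, 0, 0], [0, 0, 0], [0, 0, 0], [0, 0, 0], [0, 0, 0], [0, 0, 0], [0, 0, 0], [0, 0, 0]], jaw=[92, 92, 92, 92, 70, 40, 40, 40])

```text
time_s: 10.45
eef_pos: [0.5144, 0.0718, 0.0744]
eef_rot: [-0.0, 0.995, -0.103, 0.0]
wrist_force: [-0.1, 0.5, 0.7]
opening: 0.68
grasp_force: 64.3
```

Run:
```python
from h import *
o=ctrl.get_obs();print(o['eef_pos'],o['opening'],o['grasp_force'],o['wrist_force'])
Rm=rot(o['eef_rot']).as_matrix();p=o['eef_pos']
t=np.array([.423,-.180])+(p[:2]-[.514,.076])*0
print(move([*t,p[2]+.10],Rm),move([*t,p[2]+.010],Rm))
```

```text
[0.51440517 0.07180461 0.07439035] 0.6798708798852618 64.2983521556016 [-0.10469688  0.54818919  0.71258492]
(array([ -3.77,  26.52, -10.01]), array([0., 0., 0.])) (array([-3.77, 26.52, -1.01]), array([0., 0., 0.]))
```

Emit:
send_rows(xyz=[[0, 0, -2], [0, 0, -6], [0, 0, -10], [-0.5, 4, -10], [-1.3, 9, -10], [-2, 14, -10], [-2.7, 19, -10], [-3.4, 24, -10]], dr=[[0, 0, 0], [0, 0, 0], [0, 0, 0], [0, 0, 0], [0, 0, 0], [0, 0, 0], [0, 0, 0], [0, 0, 0]], jaw=[40, 40, 40, 40, 40, 40, 40, 40])

```text
time_s: 11.45
eef_pos: [0.4306, -0.1574, 0.1739]
eef_rot: [0.0, 0.995, -0.103, -0.0]
wrist_force: [0.9, -0.0, -1.7]
opening: 0.674
grasp_force: 64.7
```

Emit:
send_rows(xyz=[[-0.4, 2.5, 0], [-0.4, 2.5, 2], [-0.4, 2.5, 4], [-0.4, 2.5, 6], [-0.4, 2.5, 7.5], [-0.4, 2.5, 8.3], [-0.4, 2.5, 8.7], [-0.4, 2.5, 8.9]], dr=[[0, 0, 0], [0, 0, 0], [0, 0, 0], [0, 0, 0], [0, 0, 0], [0, 0, 0], [0, 0, 0], [0, 0, 0]], jaw=[40, 40, 40, 40, 40, 40, 40, 40])

```text
time_s: 12.45
eef_pos: [0.4223, -0.1798, 0.0847]
eef_rot: [-0.0, 0.995, -0.103, -0.001]
wrist_force: [-0.1, 0.7, -1.5]
opening: 0.683
grasp_force: 64.8
```

Emit:
send_rows(xyz=[[0, 0, 0.1], [0, 0, 0.2], [0, 0, 0.25], [0, 0, 0.25], [0, 0, 0.25], [0, 0, 0.25], [0, 0, 0.25], [0, 0, 0.25]], dr=[[0, 0, 0], [0, 0, 0], [0, 0, 0], [0, 0, 0], [0, 0, 0], [0, 0, 0], [0, 0, 0], [0, 0, 0]], jaw=[40, 40, 40, 40, 70, 80, 92, 92])

```text
time_s: 13.45
eef_pos: [0.4221, -0.1797, 0.0821]
eef_rot: [-0.0, 0.995, -0.103, -0.001]
wrist_force: [-0.4, -0.4, 0.7]
opening: 0.921
grasp_force: 0.0
```

Emit:
send_rows(xyz=[[0, 0, -1], [0, 0, -3], [0, 0, -6], [0, 0, -10], [0, 0, -12], [0, 0, -12], [0, 0, -12], [0, 0, -12]], dr=[[0, 0, 0], [0, 0, 0], [0, 0, 0], [0, 0, 0], [0, 0, 0], [0, 0, 0], [0, 0, 0], [0, 0, 0]], jaw=[92, 92, 92, 92, 92, 92, 92, 92])

```text
time_s: 14.45
eef_pos: [0.4216, -0.1792, 0.2008]
eef_rot: [-0.001, 0.995, -0.103, -0.002]
wrist_force: [-0.7, 0.4, 0.1]
opening: 0.917
grasp_force: 0.0
```

Run:
```python
from h import *
cal=ctrl.calibration('wrist');o=ctrl.get_obs()
b=snap('wrist','w5.png')[:,:,::-1].copy()
for c,r,z,col in(((.423,-.18),.03,.098,(0,0,255)),((.423,-.18),.05,.008,(0,255,0))):
    pts=np.array([pix('wrist',[c[0]+r*np.cos(t),c[1]+r*np.sin(t),z],cal) for t in np.linspace(0,6.28,40)])
    cv2.polylines(b,[pts.astype(int)],True,col,1)
T=cv2.cvtColor(ctrl.camera('top'),cv2.COLOR_RGB2BGR)
t=T[130:290,190:320];t=cv2.resize(t,None,fx=2,fy=2)
b=cv2.resize(b,(520,390));m=np.zeros((390,780,3),np.uint8);m[:,:520]=b;m[:320,520:]=t
cv2.imwrite('pics/m5.png',m);print(o['eef_pos'],rot(o['eef_rot']).as_matrix().round(2))
```

```text
[ 0.42155268 -0.17920996  0.20076568] [[ 0.98 -0.21 -0.  ]
 [-0.21 -0.98  0.  ]
 [-0.   -0.   -1.  ]]
```

View pics/m5.png

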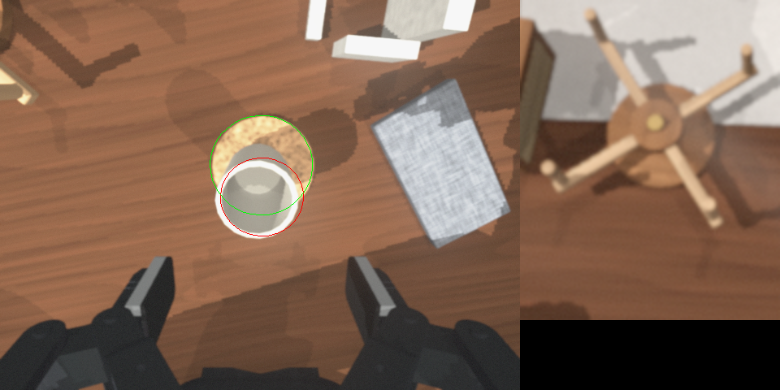

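The cup stands on the coaster, about 1–2 mm off centre. The swift is still at its start angle, with the nearest peg at about (0.529, -0.007). I'll set the closed fingers 60 mm behind that peg.

Run:
```python
from h import *
d=np.array([.545,-.839,0]);tz=np.array([0,0,-1.]);Rp=np.c_[np.cross(d,tz),d,tz]
P=np.array([.529,-.007,0])-.06*d
print(P,ctrl.get_obs()['q'],move(P+[0,0,.2],Rp),move(P+[0,0,.09],Rp),'bottle',atz('top',150,298,.12))
```

```text
[0.4963  0.04334 0.     ] [-6.61658616e-01 -3.07064411e-02  1.93781774e+00 -5.79021218e-04
  1.23810605e+00  1.11656512e+00] (array([  2.72, -23.32,   0.12]), array([-0.02,  0.03, -7.48])) (array([  2.75, -23.31,  11.12]), array([-0.02,  0.03, -7.48])) bottle [0.40926695 0.22503865 0.12      ]
```

Emit:
send_rows(xyz=[[0.5, -4, 0], [1, -9, 0], [1.5, -14, 0], [2, -19, 0], [2.7, -23.3, 1], [2.7, -23.3, 5], [2.7, -23.3, 9], [2.7, -23.3, 11.1]], dr=[[0, 0, -1.5], [0, 0, -3], [0, 0, -4.5], [0, 0, -6], [0, 0, -7.5], [0, 0, -7.5], [0, 0, -7.5], [0, 0, -7.5]], jaw=[92, 40, 0, 0, 0, 0, 0, 0])

```text
time_s: 15.55
eef_pos: [0.4946, 0.0434, 0.0882]
eef_rot: [-0.001, 0.958, 0.285, -0.003]
wrist_force: [0.5, -0.6, 0.2]
opening: -0.004
grasp_force: 0.0
```

Run:
```python
from h import *
d=np.array([.545,-.839,0]);tz=np.array([0,0,-1.]);Rp=np.c_[np.cross(d,tz),d,tz]
P=np.array([.529,-.007,0])-.06*d
o=ctrl.get_obs();print(o['eef_pos'],o['opening'],move(P+[0,0,.09],Rp))
```

```text
[0.49458996 0.04335295 0.0881557 ] -0.0035413131150409645 (array([ 0.14,  0.09, -0.19]), array([-0.04,  0.04,  0.03]))
```

Emit:
send_rows(xyz=[[0.1, 1, 0], [0.1, 3, 0], [0.1, 6, 0], [0.1, 9.8, 0], [0, 13.8, 0], [-2, 17, -1], [-4.5, 18.5, -4], [-6, 18.5, -9]], dr=[[0, 0, 0], [0, 0, 0], [0, 0, 0], [0, 0, 0], [0, 0, 0], [0, 0, 0], [0, 0, 0], [0, 0, 0]], jaw=[0, 0, 0, 0, 0, 0, 0, 0])

```text
time_s: 16.55
eef_pos: [0.547, -0.1482, 0.1819]
eef_rot: [-0.001, 0.959, 0.284, -0.001]
wrist_force: [1.1, 0.0, 0.2]
opening: 0.001
grasp_force: 0.0
```

Run:
```python
from h import *
print(ctrl.get_obs()['time_s']);a=snap('top','p1.png');b=snap('top','p2.png');c=snap('top','p3.png')
f=lambda x,y:np.abs(x[130:260,190:320].astype(int)-y[130:260,190:320]).max(2)
print((f(a,b)>40).sum(),(f(b,c)>40).sum(),ctrl.get_obs()['eef_pos'])
pol=lambda x:cv2.warpPolar(cv2.cvtColor(x,cv2.COLOR_RGB2GRAY),(80,720),(258,188),80,0)[:,35:50].astype(np.float32)
for x,y in((a,b),(b,c)):
    print(cv2.phaseCorrelate(pol(x),pol(y)))
```

```text
16.55
1717 1587 [ 0.5500223  -0.14839017  0.18602337]
((-0.1320807002905804, -0.8297413761807206), 0.1221033470718949)
((0.5707753824649355, -0.28866312977982034), 0.22916024446487426)
```

The swift is turning and the hand is clear, so I'll hold above and sample its motion.

Emit:
send_rows(xyz=[[0, 0, -2], [0, 0, -5], [0, 0, -5], [0, 0, -5], [0, 0, -5], [0, 0, -5], [0, 0, -5], [0, 0, -5]], dr=[[0, 0, 0], [0, 0, 0], [0, 0, 0], [0, 0, 0], [0, 0, 0], [0, 0, 0], [0, 0, 0], [0, 0, 0]], jaw=[0, 0, 0, 0, 0, 0, 0, 0])

```text
time_s: 17.7
eef_pos: [0.5474, -0.1449, 0.2307]
eef_rot: [-0.001, 0.958, 0.285, -0.001]
wrist_force: [-0.6, 0.4, -0.6]
opening: -0.002
grasp_force: 0.0
```

Emit:
send_rows(xyz=[[0, 0, 0], [0, 0, 0], [0, 0, 0], [0, 0, 0], [0, 0, 0], [0, 0, 0], [0, 0, 0], [0, 0, 0]], dr=[[0, 0, 0], [0, 0, 0], [0, 0, 0], [0, 0, 0], [0, 0, 0], [0, 0, 0], [0, 0, 0], [0, 0, 0]], jaw=[0, 0, 0, 0, 0, 0, 0, 0])

```text
time_s: 18.7
eef_pos: [0.5475, -0.145, 0.2308]
eef_rot: [-0.0, 0.958, 0.285, -0.001]
wrist_force: [0.8, 1.0, 0.0]
opening: 0.001
grasp_force: 0.0
```

```bash
cat > mo.py <<'E'
from h import *
t=ctrl.get_obs()['time_s'];a=snap('top',f'q{t:.2f}a.png');ctrl.camera('top');b=snap('top',f'q{t:.2f}b.png')
print(t,(np.abs(a[130:260,190:320].astype(int)-b[130:260,190:320]).max(2)>40).sum())
E
python3 mo.py
```

```text
18.7 807
```

Emit:
send_rows(xyz=[[0, 0, 0], [0, 0, 0], [0, 0, 0], [0, 0, 0], [0, 0, 0], [0, 0, 0], [0, 0, 0], [0, 0, 0]], dr=[[0, 0, 0], [0, 0, 0], [0, 0, 0], [0, 0, 0], [0, 0, 0], [0, 0, 0], [0, 0, 0], [0, 0, 0]], jaw=[0, 0, 0, 0, 0, 0, 0, 0])

```text
time_s: 19.85
eef_pos: [0.5475, -0.145, 0.2308]
eef_rot: [-0.001, 0.959, 0.285, -0.001]
wrist_force: [-0.4, -0.2, -0.0]
opening: -0.0
grasp_force: 0.0
```

```bash
python3 mo.py
```

```text
19.85 0
```

Run:
```python
from h import *
from scipy.optimize import minimize_scalar
# rectify to plane z=.045 around axis, compare rotated
A=np.array([.6205,.053])
def rect(f,z=.045):
    im=cv2.imread(f,0);N=300;s=.14/150
    w=np.array([[A[0]-.14,A[1]-.14],[A[0]+.14,A[1]-.14],[A[0]+.14,A[1]+.14],[A[0]-.14,A[1]+.14]])
    src=np.float32([pix('top',[*p,z]) for p in w]);H=cv2.getPerspectiveTransform(src,np.float32([[0,0],[N,0],[N,N],[0,N]]))
    return cv2.warpPerspective(im,H,(N,N)).astype(float)
m=np.zeros((300,300));cv2.circle(m,(150,150),112,1,-1);cv2.circle(m,(150,150),65,0,-1)
def ang(f,h):
    a,b=rect('pics/'+f),rect('pics/'+h);best=[]
    for d in np.arange(-24,24.1,.5):
        w=cv2.warpAffine(a,cv2.getRotationMatrix2D((150,150),-d,1),(300,300));best.append((np.abs(w-b)*m).sum())
    i=np.argmin(best);return np.arange(-24,24.1,.5)[i],best[i]/best[48]
print(ang('p1.png','p2.png'),ang('p2.png','p3.png'),ang('q18.70a.png','q18.70b.png'))
```

```text
(np.float64(5.0), np.float64(0.7334190374334554)) (np.float64(5.0), np.float64(0.7818666798955267)) (np.float64(3.0), np.float64(0.7557460538118286))
```

The swift turned at about 1.75 rad/s at 16.6 s and still about 0.5 rad/s at 18.75 s, and it has now stopped. I'll do one last check that the board hasn't moved, then hand in.

Run:
```python
from h import *
a=cv2.imread('pics/s3.png');ctrl_im=snap('side','s9.png')[:,:,::-1]
print('board change',(np.abs(a[130:245,240:345].astype(int)-ctrl_im[130:245,240:345]).max(2)>50).sum())
import mo
o=ctrl.get_obs();print(o['wrist_force'],o['time_s']);print(ctrl.hand_in())
```

```text
board change 1916
20.05 0
[ 0.46821478 -0.7268713  -0.16680467] 20.2
the job is handed in; nothing more can be done
None
```

The job is handed in: the board leans on the panel, the cup is on the coaster, and the swift coasted about 3 s untouched and stopped. One check was inconclusive: the last side picture differed around the board (1916 pixels). That may only be the arm or its shadow, but my script handed in before I could look.

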